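# Latch the litho stone's carrying case

## Robot

A 7-joint arm with a two-finger parallel gripper is mounted at the origin on the work surface. World frame = base frame: x ahead of the robot, y to its left, z up, the work surface at z = 0. Lengths are in m, angles in degrees, forces in N, time in s.
With the tool pointing down it reaches from about 0.425 to 0.875 m from the base axis. Payload 4.7 kg.
Tool frame: the origin (TCP) lies midway between the tips of the shut fingers; the grasp point (between the pads) lies env.grip_point_offset behind it (env.grip_point_offset is the distance from the TCP to the grasp point, in m); z points along the fingers, y is the line along which they close (so a half turn about z gives the same grasp; the last joint's range is limited). The gripper opens to 87 mm and grips with 3 to 60 N. Pads are 19 mm wide; open, the fingers measure 117 mm over their backs; the gripper's body (75 mm by 190 mm) begins 51 mm behind the grasp point.
Start: joints at [-72.932, 18.392, -4.016, 83.108, 1.295, 78.541, -3.26], TCP at [0.182, 0.624, 0.223] pointing down, gripper open.
Joint ranges: [-163.93, 163.93], [-17.29, 119.83], [-79.2, 71.16], [3.27, 140.29], [-89.18, 269.18], [5.43, 117.66], [-154.24, 154.24]. Speed limits (degrees/s): [147.25, 147.25, 180, 180, 180, 180, 180].

## Interface

Orientations are given as [roll, pitch, yaw] about the fixed x, y, z axes, in that order (R = Rz(yaw) Ry(pitch) Rx(roll)).
In Python, from cell import env gives the robot as it stands.
- The arm moves only by the shell command python3 -m creep 'ROWS' [FORCE]. ROWS is a JSON object of lists of equal length, an entry for each row: "translation": the shift along the tool's x, y, z in units of 0.08 m (1.0 is 0.08 m), a list of three; "turn": the turn, a rotation vector about the tool's x, y, z in units of 180 degrees (1.0 is 180 degrees), a list of three; "grip": the opening, from 0 (shut) to 1 (fully open). In form: {"translation": [[x, y, z], ...], "turn": [[ax, ay, az], ...], "grip": [grip, ...]}. A call has 1 to 5 rows; each row shifts and turns the commanded pose from where the row before left it, along the tool's axes as they then stand; what a row does not reach is not made up. A row lasts 1/8 s, in which the tool goes at most 62.5 mm and 10.7 degrees, less where a joint would pass 70% of its speed; a pose out of reach is approached as far as the arm can. A call with a number of a shift or a turn outside -1 to 1 is refused whole. A call with a gripper value outside its range is refused whole. The fingers move at their own pace and stop on an object; FORCE is the grip in N (left out, the last holds). Time passes only in rows, so rows that do not move let the fingers close. It gives the time, the measured TCP pose, the force, the opening and the grip force at its end, in the units of the state.
- env.get_obs(): the state, without advancing time (a new reading comes with each control period).
- env.read_camera(name): name is "scene" or "side" or "wrist"; returns a dict with "frame" (480x640x3 uint8, red, green, blue), "z_map" (480x640 float32, m along the optical axis (not along the pixel's ray), 0 where there is no reading), "K" (3x3 intrinsics, pixels), "D" ([k1, k2, p1, p2, k3] as OpenCV has them; the pictures are not rectified), "rvec" (rotation vector, rad) and "tvec" (3), from world to camera coordinates, as OpenCV has them. Camera axes: x right, y down, z forward; pixel columns grow to the right and rows downward; lengths in m; the calibration is good to about 2 mm. A picture is of the moment at which its call begins.
- env.sign_off(): hands the job in; it is judged then, once.
The state is a dict: "time_s": time; "qpos": joint angles; "joint_velocities": joint speeds; "effort": joint torques, N m; "tool_pos": TCP position; "tool_rot": TCP orientation; "force": force on the tool from outside, world axes, zero at the start; "wrist_torque": the same for the moment, N m; "grip_width": finger opening in m; "grasp_force": force on a finger pad.
Only numpy, scipy, OpenCV 4.12 (cv2) and the standard library are available. Lean on these libraries where they do the work, as an engineer would, in place of code of your own. Each camera call takes 0.05 s, during which the arm holds its last target. There are 200 camera calls.

## Task

Close the draw latch on the carrying case that stands on the bench: carry the latch's loop out over the keeper's nose, lower it behind and draw it gently back under the nose until you feel its crossbar bear on the keeper's post; only then let go and push the lever over and down until it snaps over centre and lies flat, pulling the lid shut and staying so by itself. Work by feel: do not haul on the loop or crush the lever down on its stop, and leave the other things on the bench where they are.

Things in the scene. Friction and masses are not known exactly. Their poses are not given: they have to be found in the camera images.
- case: plywood case with aluminium edges standing on its hinge side, fixed: 155 mm (x) by 290 mm (y), flat top 165 mm above the bench. Origin: on the bench, under the seam between the halves. x axis points from the lever half (x -85 to 0 mm) to the lid half (0 to 70 mm), z up. The latch lies across the seam on the top, at y = 0. The case is turned up to 0.5 rad either way.
- lid: lid half, top level with the case's, hinged at the bottom (origin, 8 mm up). A gasket holds its top 5 mm ajar and resists closing: 10 N, then 7 N more per mm. Carries the steel keeper: a post 8 mm thick (x), 20 mm wide, 20.5 mm high, with a nose 4.5 mm thick at its top overhanging 9 mm in +x, away from the lever; the space under it is 16 mm high.
- stop: stiff rubber block on the case top, 12 by 22 mm and 13.5 mm high, 40 mm behind the lever's pivot, on which the closed lever comes to rest; it gives about 1 mm per 10 N. Origin: middle of its underside.
- loop: steel wire loop (bail), 71 mm long, 37 mm wide, of 5 to 6 mm rod, pivoted on the lever 16 mm from the lever's pivot; slight friction keeps it where it is left. Origin: middle of that pivot; x axis along the loop to its crossbar. Starts raised 5 to 30 degrees above level, towards the keeper but above it. Pulling the loop in the case's +x swings the lever towards the keeper.
- lever (a joint): lever angle (rad): 0 = closed, flat along the case top, pointing in the case's -x; 1.57 = upright; more leans towards the keeper (to 2.6). Starts near upright, stays where left (about 1 N at the tip, or 3 N along the loop, moves it). With the loop hooked it goes taut at 0.7 to 1.3 rad; the tip then takes 3 to 8 N, passes over centre near 0.15 rad and snaps down to 0 by itself.
- lever_pivot (a point): middle of the lever's hinge pin, 16 mm above the case top and 20 mm on the lever's side of the seam; axis along the case's y.
- lever_tip (a point): middle of the rounded end of the lever, 58 mm from the pivot; the lever is a plate 25 mm wide (30 mm at the tip) and 5 mm thick.
- loop_bar (a point): middle of the loop's crossbar, a rod 6 mm in diameter and 37 mm long along y.
- loop_tab (a point): top of the thumb tab by which the loop is moved: an upright plate 14 mm wide (y), 7 mm thick (x), standing 17.5 mm beyond the crossbar and 42 mm above its axis (in the loop's x and z), lower edge 38 mm below, joined to the crossbar by two slanting rods passing either side of the keeper. Best gripped across its 14 mm width, fingers closing along the case's y, pads 5 to 12 mm below the top, tips clear of the rods.
- keeper_seat (a point): middle of the crossbar bearing on the keeper's post, lying on the lid (3 mm above it), if the keeper is at its outermost setting. But the keeper is screwed in slotted holes, so the real place is 0 to 5 mm nearer the lever: feel for it. The bar clears the nose when over 9 mm beyond this point in x; the nose's top is 17.5 mm above it. Under load the bar rises up to 10 mm, to the nose. Moves with the lid.
- stone: bystander: pale limestone slab 240 by 190 by 50 mm, origin under its middle
- pencil: bystander: black drawing pencil 145 mm long lying on the stone
- water_bowl: bystander: white bowl, 120 mm across, 55 mm high, origin under its middle
- gum_jar: bystander: amber jar 70 mm across, 90 mm high, origin under its middle

How it is judged:
By the outcome, as a careful person would: the job done as asked, in the order asked, and still so for the second after the job is handed in, with the robot touching nothing.
It also fails if it takes over 51 s, if anything falls off the work surface, if the arm or the gripper's body presses on something with over 40 N, if the wrist force passes 120 N, or if a joint passes its speed limit or range.

## Working session

There is one attempt and no reset: what is moved stays moved. The work goes in short steps, Python scripts to look and compute and a shell command to move; the robot and the scene stay as the last step left them, time stands still between calls to the robot, and variables do not carry over. Pictures are saved under pics/ and viewed, at most 10 in all, crops included, and the job is handed in when it is done.

```bash
ls; mkdir -p pics
python3 - <<'E'
from cell import env
import cv2,numpy as np
o=env.get_obs();print(o,env.grip_point_offset)
ims=[]
for n in("scene","side","wrist"):
    c=env.read_camera(n);np.savez(f"pics/{n}0.npz",**c);ims.append(c["frame"])
    print(n,c["K"],c["D"],c["tvec"])
for n,f in zip("abc",ims[:2]): cv2.imwrite(f"pics/{n}0.png",f[:,:,::-1])
E
```

```text
pics
{'time_s': 0.0, 'qpos': array([-72.93276915,  18.43976599,  -4.01621867,  83.17630811,
         1.29389019,  78.54083941,  -3.25873937]), 'joint_velocities': array([-0.00054737,  0.07476612,  0.06067419, -0.03788517, -0.04753509,
       -0.01291208,  0.0156159 ]), 'effort': array([-2.66162806e-04, -4.91307592e+01, -4.04493660e-01, -3.12510073e+01,
       -6.40203897e-02,  4.41829709e-02,  1.87916321e-04]), 'tool_pos': array([0.18186747, 0.62344759, 0.22144128]), 'tool_rot': array([-1.79888274e+02,  4.52456200e-03,  1.63744246e+02]), 'force': array([ 0.5097558 , -0.32408113, -0.73566226]), 'wrist_torque': array([0.01418731, 0.02591805, 0.01814404]), 'grasp_force': 0.0, 'grip_width': 0.08687869871685262} 0.0187
scene [[445.5268417    0.         314.15543292]
 [  0.         445.5268417  243.8745626 ]
 [  0.           0.           1.        ]] [-0.05193341  0.          0.          0.          0.        ] [ 0.33423053 -0.22734949  1.54241982]
side [[483.56214038   0.         322.95100371]
 [  0.         483.56214038 234.16936275]
 [  0.           0.           1.        ]] [-0.06539093  0.          0.          0.          0.        ] [-0.33009438  0.35547656  1.17299433]
wrist [[415.27964041   0.         323.6737433 ]
 [  0.         415.27964041 234.28082545]
 [  0.           0.           1.        ]] [-0.08017111  0.          0.          0.          0.        ] [-0.64935555 -0.03379762  0.38855185]
```

View pics/a0.png

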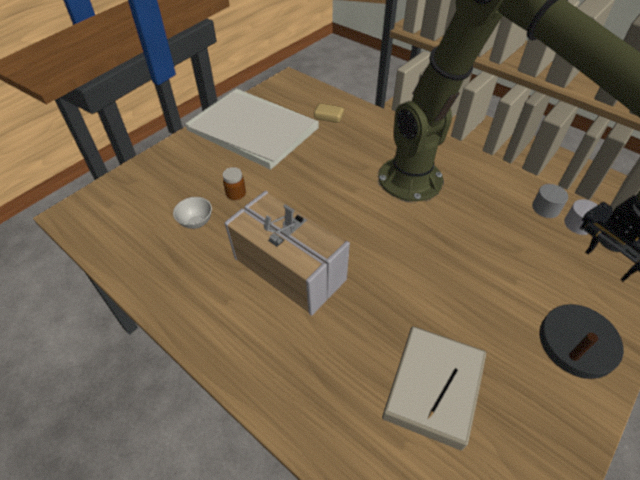

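View pics/b0.png

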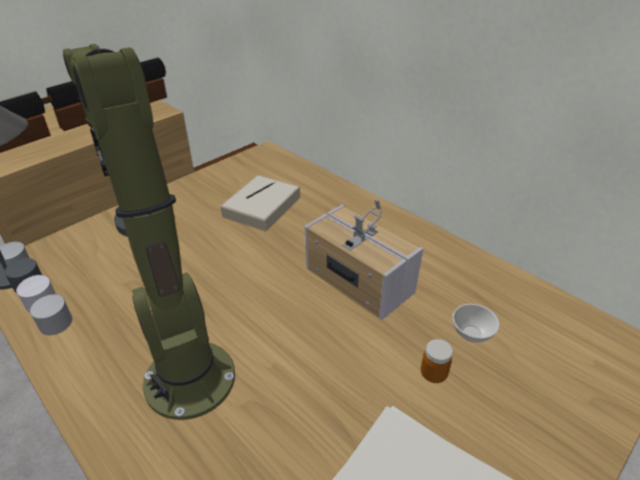

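The scene view shows the case at about (290,245), with the latch at (287,225). The side view shows it at (362,260), with the latch at (365,222) and the lever half facing the robot.

```bash
cat > h.py <<'E'
import cv2,numpy as np
def world(c,box=None):
    K,D=c["K"],c["D"];R=cv2.Rodrigues(np.array(c["rvec"],float))[0]
    v,u=np.mgrid[:480,:640]
    p=cv2.undistortPoints(np.stack([u,v],-1).reshape(-1,1,2).astype(float),K,D).reshape(480,640,2)
    z=c["z_map"].astype(float);P=np.dstack([p*z[...,None],z])-np.array(c["tvec"]).reshape(3)
    W=P@R;W[z==0]=np.nan;return W
def project(c,X):
    return cv2.projectPoints(np.array(X,float).reshape(-1,1,3),np.array(c["rvec"],float),np.array(c["tvec"],float),c["K"],np.array(c["D"],float))[0].reshape(-1,2)
E
python3 - <<'E'
import numpy as np,cv2
from h import *
for n in("scene","side"):
    c=dict(np.load(f"pics/{n}0.npz"));W=world(c)
    if n=="scene": print(W[245,290])
    a=(230,355,190,310) if n=="scene" else (300,425,190,310)
    S=np.zeros((480,640),bool);S[a[2]:a[3],a[0]:a[1]]=1
    m=S&(abs(W[...,2]-.165)<.006)
    r=cv2.minAreaRect((W[m][:,:2]*1000).astype(np.float32));print(n,m.sum(),r,W[m][:,2].mean())
    h=S&(W[...,2]>.176)
    th=np.deg2rad(r[2])
    for t in (0,):
        print(W[h].round(3)[::max(1,h.sum()//40)].tolist())
    # upscaled crop
    x0,y0=(240,180) if n=="scene" else (310,180)
    cv2.imwrite(f"pics/{n}crop.png",cv2.resize(c["frame"][y0:y0+90,x0:x0+120,::-1],None,fx=6,fy=6,interpolation=cv2.INTER_CUBIC))
import cv2
A=cv2.imread("pics/scenecrop.png");B=cv2.imread("pics/sidecrop.png")
cv2.imwrite("pics/crops.png",cv2.resize(np.hstack([A[:,120:600],B[:,120:600]]),(800,450)))
E
```

```text
[ 0.58600819 -0.01718303  0.16598724]
scene 4824 ((560.17578125, -57.25596618652344), (305.9783630371094, 162.04405212402344), 89.951416015625) 0.1649433511567352
[[0.54, -0.071, 0.244], [0.546, -0.066, 0.241], [0.542, -0.052, 0.244], [0.539, -0.045, 0.242], [0.544, -0.069, 0.223], [0.544, -0.062, 0.224], [0.543, -0.056, 0.224], [0.544, -0.048, 0.227], [0.544, -0.056, 0.217], [0.549, -0.077, 0.203], [0.511, -0.067, 0.179], [0.609, -0.054, 0.264], [0.543, -0.054, 0.21], [0.616, -0.061, 0.262], [0.546, -0.07, 0.198], [0.506, -0.05, 0.179], [0.545, -0.071, 0.193], [0.618, -0.064, 0.253], [0.547, -0.073, 0.189], [0.619, -0.056, 0.257], [0.549, -0.068, 0.19], [0.618, -0.061, 0.25], [0.545, -0.068, 0.183], [0.62, -0.059, 0.249], [0.546, -0.056, 0.189], [0.619, -0.05, 0.25], [0.55, -0.037, 0.202], [0.563, -0.039, 0.208], [0.618, -0.052, 0.241], [0.625, -0.063, 0.235], [0.571, -0.038, 0.207], [0.623, -0.054, 0.237], [0.551, -0.045, 0.182], [0.607, -0.051, 0.221], [0.621, -0.047, 0.232], [0.62, -0.045, 0.23], [0.61, -0.035, 0.224], [0.598, -0.06, 0.184], [0.598, -0.053, 0.185], [0.597, -0.047
[... 434 characters left out ...]
 -0.04, 0.216], [0.543, -0.049, 0.238], [0.535, -0.056, 0.242], [0.541, -0.048, 0.231], [0.599, -0.078, 0.217], [0.594, -0.078, 0.216], [0.583, -0.08, 0.22], [0.583, -0.077, 0.215], [0.582, -0.075, 0.211], [0.598, -0.052, 0.187], [0.538, -0.068, 0.223], [0.549, -0.038, 0.199], [0.595, -0.051, 0.181], [0.544, -0.042, 0.2], [0.565, -0.078, 0.208], [0.541, -0.052, 0.203], [0.596, -0.058, 0.177], [0.54, -0.06, 0.205], [0.595, -0.066, 0.179], [0.545, -0.071, 0.204], [0.537, -0.06, 0.199], [0.542, -0.049, 0.187], [0.54, -0.044, 0.182], [0.541, -0.078, 0.2], [0.542, -0.071, 0.193], [0.548, -0.069, 0.185], [0.554, -0.072, 0.18], [0.539, -0.074, 0.178], [0.499, -0.055, 0.179], [0.504, -0.069, 0.181]]
```

View pics/crops.png

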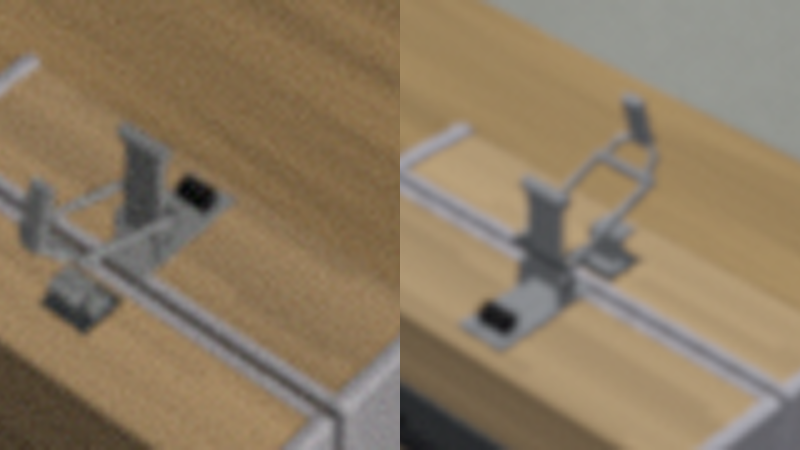

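```bash
python3 -m creep '{"translation":[[0,0,-0.75],[0,0,-0.75],[-0.38,-0.61,0],[-0.38,-0.61,0],[-0.38,-0.61,0]],"turn":[[0,0,-0.045],[0,0,-0.045],[0,0,0],[0,0,0],[0,0,0]],"grip":[1,1,0.6,0.6,0.6]}' 10
```

```text
time_s: 0.78
tool_pos: [0.2739, 0.4758, 0.3423]
tool_rot: [-180.0, 0.0, 180.0]
force: [1.1, 0.1, 0.2]
grip_width: 0.0649
grasp_force: 0.0
```

```bash
python3 -m creep '{"translation":[[-0.38,-0.61,0],[-0.38,-0.61,0],[-0.38,-0.61,0],[-0.38,-0.61,0],[-0.38,-0.61,0]],"turn":[[0,0,0],[0,0,0],[0,0,0],[0,0,0],[0,0,0]],"grip":[0.6,0.6,0.6,0.6,0.6]}'
```

```text
time_s: 1.4
tool_pos: [0.4254, 0.2315, 0.3425]
tool_rot: [180.0, 0.0, 179.9]
force: [1.0, 0.5, -0.2]
grip_width: 0.0521
grasp_force: 0.0
```

```bash
python3 -m creep '{"translation":[[-0.38,-0.61,0],[-0.38,-0.61,0],[-0.38,-0.61,0],[-0.38,-0.61,0],[-0.38,-0.61,0]],"turn":[[0,0,0],[0,0,0],[0,0,0],[0,0,0],[0,0,0]],"grip":[0.6,0.6,0.6,0.6,0.6]}'
python3 -m creep '{"translation":[[-0.15,-0.57,0],[0,0,0]],"turn":[[0,0,0],[0,0,0]],"grip":[0.6,0.6]}'
python3 - <<'E'
from cell import env
import cv2,numpy as np
from h import *
print(env.get_obs()["qpos"].round(1))
c=env.read_camera("wrist");np.savez("pics/wrist1.npz",**c)
cv2.imwrite("pics/w1.png",c["frame"][:,:,::-1])
W=world(c)
near=(abs(W[...,0]-.58)<.08)&(abs(W[...,1]+.06)<.06)
for lo,hi in((.245,.30),(.225,.245),(.176,.19),(.195,.225)):
    m=near&(W[...,2]>lo)&(W[...,2]<hi)
    n,l,st,_=cv2.connectedComponentsWithStats(m.astype(np.uint8))
    for i in range(1,n):
        if st[i,4]>40:
            q=W[l==i];print(lo,st[i].tolist(),q.min(0).round(4),np.median(q,0).round(4),q.max(0).round(4))
E
```

```text
time_s: 2.02
tool_pos: [0.5772, -0.0122, 0.3425]
tool_rot: [180.0, 0.0, 180.0]
force: [-0.0, 0.9, -0.1]
grip_width: 0.0522
grasp_force: 0.0
time_s: 2.28
tool_pos: [0.5883, -0.0621, 0.3421]
tool_rot: [-179.8, -0.0, 179.4]
force: [0.0, -0.2, -0.3]
grip_width: 0.0521
grasp_force: 0.0
[-25.8  10.3  34.4  81.5  -5.6  90.   97.6]
0.245 [322, 274, 22, 12, 244] [ 0.6091 -0.0639  0.2453] [ 0.612  -0.0571  0.2653] [ 0.6156 -0.0508  0.2676]
0.225 [307, 154, 49, 15, 687] [ 0.5377 -0.0727  0.2373] [ 0.5418 -0.0576  0.242 ] [ 0.5464 -0.0425  0.2444]
0.225 [340, 259, 15, 21, 132] [ 0.6117 -0.0516  0.2251] [ 0.6182 -0.0451  0.2298] [ 0.6238 -0.0414  0.2347]
0.225 [310, 260, 13, 22, 132] [ 0.612  -0.0726  0.2252] [ 0.619  -0.069   0.2302] [ 0.6253 -0.0641  0.2354]
0.176 [315, 99, 29, 17, 469] [ 0.501  -0.0687  0.176 ] [ 0.507  -0.058   0.1778] [ 0.5129 -0.0473  0.18  ]
0.176 [318, 219, 26, 23, 572] [ 0.5938 -0.0673  0.1761] [ 0.6016 -0.057   0.1837] [ 0.6113 -0.0473  0.1858]
0.195 [302, 153, 60, 109, 1859] [ 0.54   -0.0784  0.1952] [ 0.5864 -0.0584  0.2138] [ 0.6138 -0.0362  0.225 ]
```

View pics/w1.png

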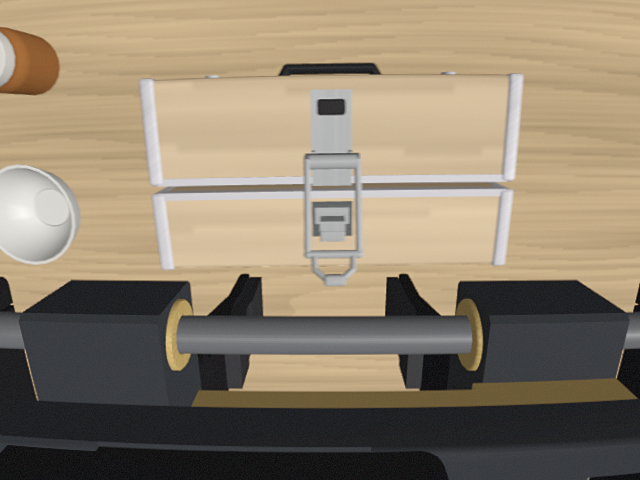

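The wrist view shows the tab at about (335,280), the loop's crossbar at (332,254), the keeper at (330,222) and the lever top at (332,155). The case is nearly square to the world axes. The tab top is at about (0.612,-0.057,0.2665) and the loop is raised about 21°.

```bash
python3 -m creep '{"translation":[[-0.135,0.06,0.53],[0,0,0],[0,0,0],[0,0,0]],"turn":[[0,0,0],[0,-0.058,0],[0,-0.058,0],[0,0,0]],"grip":[0.6,0.5,0.5,0.5]}'
python3 - <<'E'
from cell import env
import cv2,numpy as np
from h import *
o=env.get_obs();print(o["tool_pos"],o["tool_rot"],o["force"])
c=env.read_camera("wrist");np.savez("pics/wrist2.npz",**c)
W=world(c)
near=(abs(W[...,0]-.58)<.08)&(abs(W[...,1]+.06)<.03)
R=cv2.Rodrigues(0*np.ones(3))[0]
from scipy.spatial.transform import Rotation as Ro
T=Ro.from_euler('xyz',o["tool_rot"],degrees=True).as_matrix()
for lo,hi in((.245,.275),):
    m=near&(W[...,2]>lo)&(W[...,2]<hi)&(W[...,0]>.59)
    q=W[m];print(m.sum(),q.min(0),np.median(q,0),q.max(0)); t=(q-o["tool_pos"])@T; print(t.min(0),np.median(t,0),t.max(0))
E
```

```text
time_s: 2.82
tool_pos: [0.5944, -0.0494, 0.2974]
tool_rot: [179.7, 20.6, -179.9]
force: [-0.4, -0.2, 0.6]
grip_width: 0.0439
grasp_force: 0.0
[ 0.59442774 -0.04940458  0.29740403] [ 179.73856567   20.61893195 -179.93720819] [-0.39836396 -0.1694826   0.63554545]
645 [ 0.60831534 -0.06424632  0.24517713] [ 0.61188271 -0.05705301  0.26275784] [ 0.61739346 -0.05038276  0.26697476]
[-0.00796354 -0.01507047  0.03459479] [-0.00215539 -0.00785977  0.03781394] [-0.00101097 -0.00121267  0.05654389]
```

```bash
python3 -m creep '{"translation":[[-0.05,-0.1,0],[0,0,0.37],[0,0,0.37],[0,0,0],[0,0,0]],"turn":[[0,0,0],[0,0,0],[0,0,0],[0,0,0],[0,0,0]],"grip":[0.5,0.5,0.5,0.5,0.2]}' 15
python3 -m creep '{"translation":[[0,0,0],[0,0,0],[0,0,0]],"turn":[[0,0,0],[0,0,0],[0,0,0]],"grip":[0,0,0]}' 15
python3 - <<'E'
from cell import env
import cv2,numpy as np
c=env.read_camera("side");np.savez("pics/side3.npz",**c);d=env.read_camera("wrist")
A=cv2.resize(c["frame"][160:280,300:420],(400,400),interpolation=2);B=cv2.resize(d["frame"][120:360,200:440],(400,400))
cv2.imwrite("pics/g3.png",np.hstack([A,B])[:,:,::-1])
E
```

```text
time_s: 3.5
tool_pos: [0.6256, -0.0601, 0.2477]
tool_rot: [-179.9, 20.9, 179.9]
force: [-0.3, -0.4, -0.8]
grip_width: 0.039
grasp_force: 0.0
time_s: 3.88
tool_pos: [0.6247, -0.0576, 0.2473]
tool_rot: [179.8, 21.0, 180.0]
force: [0.2, 4.6, 2.0]
grip_width: 0.0138
grasp_force: 15.0
```

View pics/g3.png

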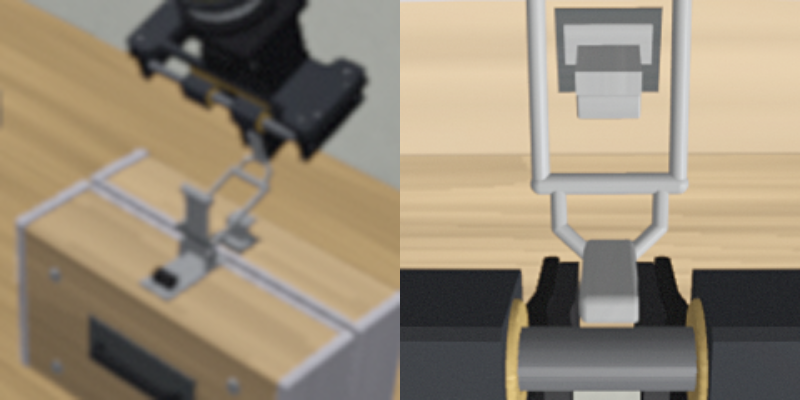

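The side crop shows the fingers on the tab at (258,150). The wrist crop shows the tab centred between the pads at (610,280), with the rods clear. The grasp is good.

```bash
cat > plan.py <<'E'
import numpy as np
from scipy.optimize import fsolve
A=np.array([.545,.181]);L=.0705
r2=lambda a:np.array([[np.cos(a),-np.sin(a)],[np.sin(a),np.cos(a)]])
C=lambda th:A+.016*np.array([-np.cos(th),np.sin(th)])
P0=np.array([.6247,.2473]);F0=np.deg2rad(21)
v=r2(-F0)@(P0-C(1.6))
tcp=lambda th,f:C(th)+r2(f)@v
bar=lambda th,f:C(th)+L*np.array([np.cos(f),np.sin(f)])
def state(bx,bz,g=(2.,-.3)): return fsolve(lambda s:bar(*s)-[bx,bz],g)
def rows(ways,p,f):
    for th,fn in ways:
        q=tcp(th,fn);d=q-p
        tx=np.array([-np.cos(f),-np.sin(f)]);tz=np.array([np.sin(f),-np.cos(f)])
        print("th%.2f f%5.1f bar"%(th,np.rad2deg(fn)),bar(th,fn).round(4),"tcp",q.round(4),"T [%.3f,0,%.3f] turn %.4f"%(d@tx/.08,d@tz/.08,-(fn-f)/np.pi))
        p,f=q,fn
E
python3 - <<'E'
from plan import *
d=np.deg2rad
w=[(1.85,d(21)),(2.1,d(21)),(2.3,d(21)),(2.3,d(13)),(2.3,d(5)),(2.3,d(-3)),(2.3,d(-11)),(2.3,d(-17))]
g=(2.3,-.3)
for x in(.616,.611,.608,.606,.604,.602,.600): g=state(x,.1715,g);w.append(tuple(g))
rows(w,P0,F0)
E
```

```text
th1.85 f 21.0 bar [0.6152 0.2216] tcp [0.6286 0.2467] T [-0.043,0,0.025] turn -0.0000
th2.10 f 21.0 bar [0.6189 0.2201] tcp [0.6323 0.2451] T [-0.036,0,0.035] turn -0.0000
th2.30 f 21.0 bar [0.6215 0.2182] tcp [0.6349 0.2432] T [-0.022,0,0.034] turn -0.0000
th2.30 f 13.0 bar [0.6244 0.2088] tcp [0.6411 0.2317] T [-0.021,0,0.162] turn 0.0444
th2.30 f  5.0 bar [0.6259 0.1991] tcp [0.6457 0.2194] T [-0.021,0,0.162] turn 0.0444
th2.30 f -3.0 bar [0.6261 0.1892] tcp [0.6485 0.2067] T [-0.021,0,0.162] turn 0.0444
th2.30 f-11.0 bar [0.6249 0.1795] tcp [0.6495 0.1936] T [-0.021,0,0.162] turn 0.0444
th2.30 f-17.0 bar [0.6231 0.1723] tcp [0.6491 0.1838] T [-0.018,0,0.121] turn 0.0333
th1.89 f-20.5 bar [0.616  0.1715] tcp [0.6426 0.1814] T [0.068,0,0.053] turn 0.0195
th1.59 f-21.2 bar [0.611  0.1715] tcp [0.6378 0.181 ] T [0.056,0,0.025] turn 0.0038
th1.39 f-21.0 bar [0.608  0.1715] tcp [0.6347 0.1811] T [0.036,0,0.013] turn -0.0012
th1.25 f-20.5 bar [0.606  0.1715] tcp [0.6326 0.1814] T [0.025,0,0.007] turn -0.0027
th1.09 f-19.6 bar [0.604  0.1715] tcp [0.6305 0.1818] T [0.027,0,0.005] turn -0.0048
th0.90 f-18.2 bar [0.602  0.1715] tcp [0.6282 0.1824] T [0.029,0,0.002] turn -0.0080
th0.63 f-15.6 bar [0.6    0.1715] tcp [0.6257 0.1836] T [0.035,0,-0.004] turn -0.0144
```

```bash
python3 -m creep '{"translation":[[-0.043,0.03,0.025],[-0.036,0,0.035],[-0.022,0,0.034],[0,0,0]],"turn":[[0,0,0],[0,0,0],[0,0,0],[0,0,0]],"grip":[0,0,0,0]}' 20
```

```text
time_s: 4.47
tool_pos: [0.6334, -0.0573, 0.2406]
tool_rot: [-180.0, 20.7, 179.9]
force: [-5.1, 2.6, -1.1]
grip_width: 0.0136
grasp_force: 20.0
```

```bash
python3 -m creep '{"translation":[[-0.021,0.01,0.162],[-0.021,0,0.162],[0,0,0]],"turn":[[0,0.0444,0],[0,0.0444,0],[0,0,0]],"grip":[0,0,0]}'
python3 - <<'E'
from cell import env
import numpy as np,cv2
from h import *
c=env.read_camera("wrist");W=world(c)
near=(abs(W[...,0]-.58)<.08)&(abs(W[...,1]+.06)<.03)
for nm,m in(("lever",near&(W[...,2]>.21)&(W[...,0]<.6)),("keeper",near&(abs(W[...,2]-.1845)<.004)&(abs(W[...,1]+.057)<.009)&(W[...,0]>.58)),("bar",near&(abs(W[...,2]-.203)<.007)&(abs(W[...,1]+.057)<.013)&(W[...,0]>.6)&(W[...,0]<.636))):
    q=W[m];print(nm,len(q),*( (q.min(0).round(4),np.median(q,0).round(4),q.max(0).round(4)) if len(q) else ()))
A=cv2.resize(c["frame"][60:360,170:470],(500,500));cv2.imwrite("pics/g4.png",A[:,:,::-1])
E
```

```text
time_s: 4.85
tool_pos: [0.6463, -0.0571, 0.2144]
tool_rot: [-179.7, 4.6, 180.0]
force: [-3.3, 1.2, -1.1]
grip_width: 0.0138
grasp_force: 20.0
lever 4738 [ 0.5548 -0.0725  0.21  ] [ 0.5655 -0.0574  0.2367] [ 0.573  -0.0424  0.2411]
keeper 1472 [ 0.594  -0.0659  0.1806] [ 0.6021 -0.0571  0.1838] [ 0.6111 -0.048   0.1863]
bar 1198 [ 0.6178 -0.0699  0.196 ] [ 0.6272 -0.057   0.1981] [ 0.636  -0.0441  0.21  ]
```

View pics/g4.png

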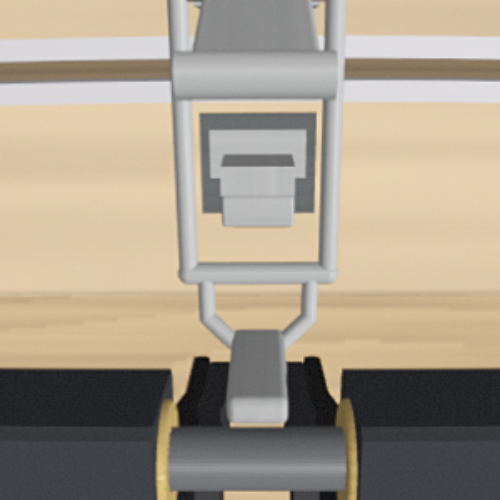

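The wrist crop shows the crossbar at about (257,272), beyond the nose tip at (258,225), and the lever top at (255,70). The lever leans less than planned, about 1.95 rad, so I'll go 3 mm further out while lowering.

```bash
python3 -m creep '{"translation":[[-0.05,0.01,0],[-0.021,0,0.14],[-0.021,0,0.14],[0,0,0]],"turn":[[0,0,0],[0,0.0444,0],[0,0.0444,0],[0,0,0]],"grip":[0,0,0,0]}'
python3 - <<'E'
from cell import env
import numpy as np
from h import *
c=env.read_camera("wrist");W=world(c)
near=(abs(W[...,0]-.58)<.08)&(abs(W[...,1]+.06)<.03)
m=near&(W[...,2]>.225)&(W[...,0]<.6);print("lever",np.median(W[m],0))
col=W[:,:,:][:, :];
q=W[near&(abs(W[...,1]+.057)<.010)&(W[...,0]>.612)&(W[...,0]<.634)&(W[...,2]>.169)]
print(len(q),q.min(0),q.max(0))
h,e=np.histogram(q[:,0],bins=np.arange(.612,.6361,.002));print(h,[np.round(np.max(q[(q[:,0]>=a)&(q[:,0]<a+.002),2],initial=0),4) for a in e[:-1]])
E
```

```text
time_s: 5.4
tool_pos: [0.653, -0.0568, 0.1946]
tool_rot: [-179.8, -11.1, 179.9]
force: [-5.0, 0.2, -1.2]
grip_width: 0.0137
grasp_force: 20.0
lever [ 0.58691925 -0.05763767  0.22655769]
582 [ 0.62242937 -0.06693521  0.17900367] [ 0.62790759 -0.04714156  0.18446534]
[  0   0   0   0   0 178 217 187   0   0   0   0] [np.float64(0.0), np.float64(0.0), np.float64(0.0), np.float64(0.0), np.float64(0.0), np.float64(0.1833), np.float64(0.1845), np.float64(0.1838), np.float64(0.0), np.float64(0.0), np.float64(0.0), np.float64(0.0)]
```

```bash
python3 -m creep '{"translation":[[-0.018,0,0.13],[0.07,0,0.03],[0,0,0]],"turn":[[0,0.0333,0],[0,0.0195,0],[0,0,0]],"grip":[0,0,0]}'
python3 - <<'E'
from cell import env
import numpy as np
from h import *
c=env.read_camera("wrist");W=world(c)
near=(abs(W[...,0]-.58)<.08)&(abs(W[...,1]+.06)<.03)
m=near&(W[...,2]>.225)&(W[...,0]<.6);print("lever",np.median(W[m],0))
q=W[near&(abs(W[...,1]+.057)<.010)&(W[...,0]>.6125)&(W[...,0]<.632)&(W[...,2]>.167)]
print(len(q),q.min(0),q.max(0),q[q[:,2].argmax()])
E
```

```text
time_s: 5.82
tool_pos: [0.6492, -0.0566, 0.1892]
tool_rot: [-180.0, -19.7, 179.9]
force: [5.4, -0.6, -1.2]
grip_width: 0.0137
grasp_force: 20.0
lever [ 0.58059647 -0.05759551  0.23243922]
580 [ 0.61879458 -0.06687534  0.1758222 ] [ 0.62497731 -0.04726565  0.18127487] [ 0.62200205 -0.0573268   0.18127487]
```

```bash
python3 -m creep '{"translation":[[-0.02,0,0.065],[0,0,0]],"turn":[[0,0,0],[0,0,0]],"grip":[0,0]}'
python3 - <<'E'
from cell import env
import numpy as np
from h import *
c=env.read_camera("wrist");W=world(c)
near=(abs(W[...,0]-.58)<.08)&(abs(W[...,1]+.06)<.03)
m=near&(W[...,2]>.225)&(W[...,0]<.6);print("lever",np.median(W[m],0))
q=W[near&(abs(W[...,1]+.057)<.010)&(W[...,0]>.6125)&(W[...,0]<.632)&(W[...,2]>.1675)]
print(len(q),q.min(0),q.max(0),q[q[:,2].argmax()])
E
```

```text
time_s: 6.12
tool_pos: [0.648, -0.0564, 0.1842]
tool_rot: [-180.0, -19.8, 179.9]
force: [5.9, -1.8, 1.5]
grip_width: 0.0134
grasp_force: 20.0
lever [ 0.57717678 -0.05711952  0.23452744]
575 [ 0.61700153 -0.06698487  0.17265848] [ 0.6319493  -0.04725421  0.17739573] [ 0.61871972 -0.06471307  0.17739573]
```

```bash
python3 -m creep '{"translation":[[0.035,0,0.02],[0.035,0,0.015],[0,0,0]],"turn":[[0,0,0],[0,0,0],[0,0,0]],"grip":[0,0,0]}'
python3 -m creep '{"translation":[[0.025,0,0.009],[0,0,0]],"turn":[[0,0,0],[0,0,0]],"grip":[0,0]}'
python3 - <<'E'
from cell import env
import numpy as np
from h import *
c=env.read_camera("wrist");W=world(c)
near=(abs(W[...,0]-.58)<.08)&(abs(W[...,1]+.06)<.03)
m=near&(W[...,2]>.225)&(W[...,0]<.6);print("lever",np.median(W[m],0))
q=W[near&(abs(W[...,1]+.057)<.010)&(W[...,0]>.6)&(W[...,0]<.624)&(W[...,2]>.1675)&(W[...,2]<.18)]
print(len(q),q.min(0),q.max(0),q[q[:,2].argmax()])
E
```

```text
time_s: 6.55
tool_pos: [0.641, -0.0564, 0.1836]
tool_rot: [-180.0, -20.0, 179.9]
force: [4.3, -2.0, 1.9]
grip_width: 0.014
grasp_force: 20.0
time_s: 6.8
tool_pos: [0.638, -0.0564, 0.1816]
tool_rot: [-180.0, -20.3, 179.9]
force: [4.4, -2.1, 2.4]
grip_width: 0.0133
grasp_force: 20.0
lever [ 0.5439913  -0.05795547  0.23191031]
205 [ 0.61036227 -0.06696958  0.16960609] [ 0.62367217 -0.04719715  0.17971638] [ 0.61127047 -0.06573143  0.17971638]
```

```bash
python3 -m creep '{"translation":[[0.018,0,0.004],[0,0,0]],"turn":[[0,0,0],[0,0,0]],"grip":[0,0]}'
python3 -m creep '{"translation":[[0.015,0,0.004],[0,0,0]],"turn":[[0,0,0],[0,0,0]],"grip":[0,0]}'
```

```text
time_s: 7.1
tool_pos: [0.636, -0.0563, 0.1801]
tool_rot: [-180.0, -20.5, 179.9]
force: [3.6, -2.6, 1.8]
grip_width: 0.0135
grasp_force: 20.0
time_s: 7.35
tool_pos: [0.6347, -0.0562, 0.1797]
tool_rot: [-180.0, -20.6, 179.9]
force: [2.8, -3.9, 1.5]
grip_width: 0.0138
grasp_force: 20.0
```

```bash
python3 -m creep '{"translation":[[0.013,0,0.002],[0,0,0]],"turn":[[0,0,0],[0,0,0]],"grip":[0,0]}'
python3 -m creep '{"translation":[[0.012,0.01,0.003],[0,0,0]],"turn":[[0,0,0],[0,0,0]],"grip":[0,0]}'
```

```text
time_s: 7.6
tool_pos: [0.6338, -0.0562, 0.1797]
tool_rot: [-180.0, -20.6, 179.9]
force: [3.6, -3.3, 1.0]
grip_width: 0.0137
grasp_force: 20.0
time_s: 7.85
tool_pos: [0.6335, -0.0561, 0.1799]
tool_rot: [-179.9, -20.5, 179.9]
force: [5.6, -4.9, 1.2]
grip_width: 0.0139
grasp_force: 20.0
```

```bash
python3 -m creep '{"translation":[[0.012,0,0.003],[0,0,0]],"turn":[[0,0,0],[0,0,0]],"grip":[0,0]}'
```

```text
time_s: 8.1
tool_pos: [0.6334, -0.0561, 0.18]
tool_rot: [-179.9, -20.3, 179.9]
force: [7.8, -4.9, 0.7]
grip_width: 0.014
grasp_force: 20.0
```

```bash
python3 -m creep '{"translation":[[0.012,0,0.003],[0,0,0]],"turn":[[0,0,0],[0,0,0]],"grip":[0,0]}'
python3 - <<'E'
from cell import env
import numpy as np,cv2
from h import *
c=env.read_camera("wrist");W=world(c);s=env.read_camera("side")
near=(abs(W[...,0]-.58)<.08)&(abs(W[...,1]+.06)<.03)
m=near&(W[...,2]>.22)&(W[...,0]<.6);print("lever",W[m].min(0),np.median(W[m],0))
A=cv2.resize(c["frame"][20:320,170:470],(500,500));B=cv2.resize(s["frame"][180:280,310:370],(300,500),interpolation=2);cv2.imwrite("pics/g5.png",np.hstack([A,B])[:,:,::-1])
E
```

```text
time_s: 8.35
tool_pos: [0.6332, -0.0561, 0.1801]
tool_rot: [-179.9, -20.2, 179.9]
force: [8.6, -4.9, 1.0]
grip_width: 0.0136
grasp_force: 20.0
lever [ 0.52804554 -0.0702363   0.22000413] [ 0.52983039 -0.0577528   0.22163985]
```

View pics/g5.png

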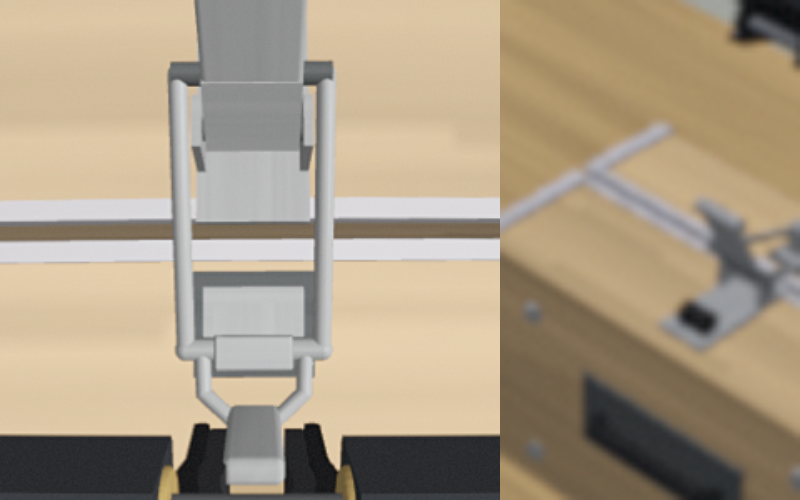

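The wrist crop shows the crossbar under the nose at about (255,350), bearing on the post. The tool stalled at x = 0.633 while the force rose from 3 to 8.6 N, so I'll let go.

```bash
python3 -m creep '{"translation":[[0,0,0],[0,0,0],[0,0,0],[0,0,-0.3],[0,0,-0.5]],"turn":[[0,0,0],[0,0,0],[0,0,0],[0,0,0],[0,0,0]],"grip":[0.4,0.4,0.4,0.4,0.4]}'
python3 -m creep '{"translation":[[0,0,-0.6],[0.4,0,0],[0.4,0,0],[0,0,0]],"turn":[[0,0,0],[0,-0.055,0],[0,-0.055,0],[0,0,0]],"grip":[0.4,0,0,0]}'
python3 - <<'E'
from cell import env
import numpy as np,cv2
from h import *
for n in("wrist","side"):
    c=env.read_camera(n);W=world(c);np.savez(f"pics/{n}6.npz",**c)
    near=(abs(W[...,0]-.565)<.09)&(abs(W[...,1]+.058)<.03)&(W[...,2]<.25)
    L=near&(W[...,2]>.205)&(W[...,0]<.56)&(abs(W[...,1]+.058)<.011);q=W[L]
    if len(q): print(n,"lever",len(q),q.min(0),q.max(0),"top",q[q[:,2].argmax()],np.polyfit(q[:,2],q[:,0],1))
    T=near&(W[...,2]>.19)&(W[...,0]>.6);q=W[T]
    if len(q): print("tab",q.min(0),np.median(q,0),q.max(0))
E
```

```text
time_s: 9.07
tool_pos: [0.6523, -0.0539, 0.2394]
tool_rot: [179.9, -20.8, 180.0]
force: [0.0, 1.1, 0.2]
grip_width: 0.035
grasp_force: 0.0
time_s: 9.57
tool_pos: [0.603, -0.0568, 0.3033]
tool_rot: [179.6, -1.5, 179.7]
force: [1.1, -1.2, -0.0]
grip_width: 0.0128
grasp_force: 0.0
wrist lever 1418 [ 0.51800541 -0.06899736  0.20502385] [ 0.53794091 -0.04701404  0.23969824] top [ 0.5221484  -0.05138066  0.23969824] [-0.45095345  0.62973794]
tab [ 0.62664297 -0.06387213  0.19002173] [ 0.63086064 -0.05700003  0.20031436] [ 0.6384664  -0.05018093  0.20492188]
side lever 46 [ 0.51553457 -0.06879256  0.20648066] [ 0.53188757 -0.0471394   0.23949427] top [ 0.52090744 -0.06879256  0.23949427] [-0.36776652  0.60608367]
tab [ 0.62231425 -0.06625326  0.1907548 ] [ 0.62935131 -0.06055743  0.19935742] [ 0.63528331 -0.05171771  0.20536505]
```

```bash
python3 -m creep '{"translation":[[0.69,-0.01,0],[0,0,0.45],[0,0,0.45],[0,0,0]],"turn":[[0,-0.008,0],[0,0,0],[0,0,0],[0,0,0]],"grip":[0,0,0,0]}'
python3 -m creep '{"translation":[[0.06,0,0.025],[0,0,0]],"turn":[[0,0,0],[0,0,0]],"grip":[0,0]}'
```

```text
time_s: 10.18
tool_pos: [0.5553, -0.0549, 0.2293]
tool_rot: [-179.8, -0.3, 179.9]
force: [-0.7, -0.1, 0.3]
grip_width: 0.0005
grasp_force: 0.0
time_s: 10.42
tool_pos: [0.552, -0.056, 0.2311]
tool_rot: [-179.9, 0.2, 179.9]
force: [-0.2, 0.9, 0.0]
grip_width: 0.0007
grasp_force: 0.0
```

```bash
python3 -m creep '{"translation":[[0.175,-0.01,0.03],[0,0,0]],"turn":[[0,0,0],[0,0,0]],"grip":[0,0]}'
python3 -m creep '{"translation":[[0.08,0,0.04],[0,0,0]],"turn":[[0,0,0],[0,0,0]],"grip":[0,0]}'
```

```text
time_s: 10.68
tool_pos: [0.5365, -0.0566, 0.2279]
tool_rot: [180.0, 0.1, 179.9]
force: [-0.2, -0.9, -0.5]
grip_width: 0.0007
grasp_force: 0.1
time_s: 10.92
tool_pos: [0.5309, -0.0566, 0.2248]
tool_rot: [-180.0, 0.2, 179.9]
force: [1.4, -0.8, 2.6]
grip_width: 0.0008
grasp_force: 1.5
```

```bash
python3 -m creep '{"translation":[[0.06,0,0.04],[0.06,0,0.04],[0,0,0]],"turn":[[0,0,0],[0,0,0],[0,0,0]],"grip":[0,0,0]}'
python3 -m creep '{"translation":[[0.045,0,0.045],[0.042,0,0.046],[0,0,0]],"turn":[[0,0,0],[0,0,0],[0,0,0]],"grip":[0,0,0]}'
```

```text
time_s: 11.3
tool_pos: [0.5209, -0.0566, 0.2176]
tool_rot: [-179.9, 0.1, 179.9]
force: [2.0, -0.5, 2.0]
grip_width: 0.0004
grasp_force: 1.5
time_s: 11.68
tool_pos: [0.5133, -0.0564, 0.2097]
tool_rot: [-180.0, -0.0, 179.9]
force: [2.3, -0.7, 0.5]
grip_width: 0.0006
grasp_force: 0.6
```

Run:
```python
from cell import env
import numpy as np,cv2
from h import *
c=env.read_camera("wrist");W=world(c);s=env.read_camera("side");d=env.read_camera("scene")
near=(abs(W[...,0]-.565)<.09)&(abs(W[...,1]+.058)<.03)&(W[...,2]<.25)
q=W[near&(W[...,2]>.19)&(W[...,0]>.6)]
if len(q): print("tab",q.min(0),np.median(q,0),q.max(0))
A=cv2.resize(c["frame"][60:360,170:470],(400,400));B=cv2.resize(d["frame"][200:260,250:310],(400,400),interpolation=2)
cv2.imwrite("pics/g7.png",np.hstack([A,B])[:,:,::-1])
```

```text
(no output)
```

View pics/g7.png

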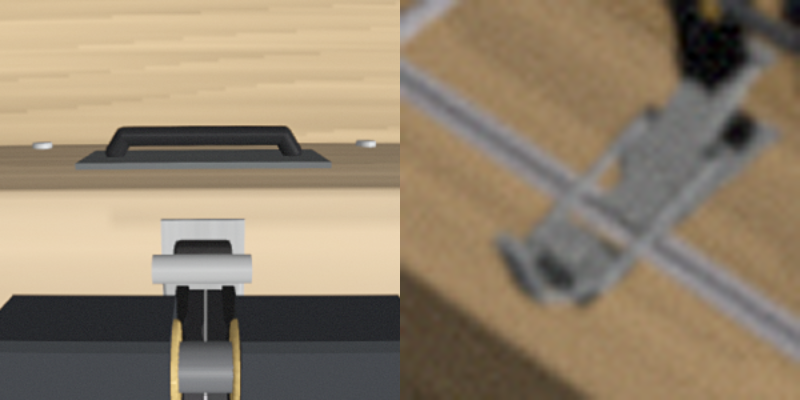

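The wrist crop shows the fingertips behind the lever tip at (200,268). The scene crop shows the loop still lying around the keeper, with the tab at (510,250). I'll check numerically that it is still hooked.

Run:
```python
from cell import env
import numpy as np
from h import *
for n in("scene","side"):
    W=world(env.read_camera(n))
    b=(W[...,0]>.595)&(W[...,0]<.66)&(abs(W[...,1]+.058)<.012)&(W[...,2]>.19)&(W[...,2]<.23)
    q=W[b];print(n,len(q),*( (q.min(0).round(4),np.median(q,0).round(4),q.max(0).round(4)) if len(q) else ()))
    k=(W[...,0]>.58)&(W[...,0]<.66)&(abs(W[...,1]+.058)<.008)&(abs(W[...,2]-.1845)<.003);q=W[k];print(" keeper",q.min(0).round(4),q.max(0).round(4))
```

```text
scene 27 [ 0.621  -0.0627  0.1923] [ 0.6259 -0.0536  0.2043] [ 0.6305 -0.0497  0.2115]
 keeper [ 0.5892 -0.0653  0.1818] [ 0.6245 -0.0504  0.187 ]
side 0
 keeper [ 0.5916 -0.0659  0.1825] [ 0.6205 -0.0646  0.1858]
```

```bash
python3 -m creep '{"translation":[[0.026,0,0.045],[0.024,0,0.045],[0,0,0]],"turn":[[0,0,0],[0,0,0],[0,0,0]],"grip":[0,0,0]}'
python3 -m creep '{"translation":[[0.02,0,0.05],[0.015,0,0.05],[0,0,0]],"turn":[[0,0,0],[0,0,0],[0,0,0]],"grip":[0,0,0]}'
```

```text
time_s: 12.3
tool_pos: [0.5095, -0.0564, 0.2027]
tool_rot: [-180.0, 0.0, 179.9]
force: [0.5, 0.1, -0.0]
grip_width: 0.0002
grasp_force: 0.1
time_s: 12.68
tool_pos: [0.5068, -0.0564, 0.1946]
tool_rot: [-179.9, 0.0, 179.9]
force: [-0.3, 1.3, 0.5]
grip_width: 0.0006
grasp_force: 0.0
```

```bash
python3 -m creep '{"translation":[[0,0,-0.6],[0,0,-0.6],[0,0,-0.3],[0,0,0]],"turn":[[0,0,0],[0,0,0],[0,0,0],[0,0,0]],"grip":[0,0,0,0]}'
python3 - <<'E'
from cell import env
import numpy as np,cv2
from h import *
c=env.read_camera("wrist");d=env.read_camera("scene");s=env.read_camera("side")
for n,k in(("w",c),("scene",d),("side",s)):
    W=world(k)
    for nm,x0,x1 in(("lever",.48,.50),("mid",.505,.52),("tab",.61,.66),("seam",.59,.61)):
        b=(W[...,0]>x0)&(W[...,0]<x1)&(abs(W[...,1]+.058)<.011)&(W[...,2]>.168)&(W[...,2]<.24);q=W[b]
        if len(q): print(n,nm,len(q),q.min(0).round(4),np.median(q,0).round(4),q.max(0).round(4))
A=cv2.resize(s["frame"][190:270,320:400],(400,400),interpolation=2);B=cv2.resize(d["frame"][200:260,250:310],(400,400),interpolation=2)
cv2.imwrite("pics/g8.png",np.hstack([A,B])[:,:,::-1])
E
```

```text
time_s: 13.18
tool_pos: [0.5083, -0.0565, 0.317]
tool_rot: [-180.0, 0.3, 179.9]
force: [-0.2, -0.6, -0.6]
grip_width: 0.0004
grasp_force: 0.0
w lever 680 [ 0.4841 -0.0689  0.1799] [ 0.4916 -0.058   0.1834] [ 0.4999 -0.047   0.187 ]
w mid 588 [ 0.5052 -0.069   0.1806] [ 0.5123 -0.058   0.1826] [ 0.52   -0.047   0.1846]
w tab 50 [ 0.6172 -0.0574  0.1881] [ 0.6191 -0.057   0.2027] [ 0.6249 -0.0566  0.2114]
w seam 5 [ 0.5912 -0.0574  0.1687] [ 0.5914 -0.0574  0.1701] [ 0.5918 -0.0566  0.1718]
scene lever 39 [ 0.4821 -0.0689  0.1692] [ 0.4916 -0.0572  0.1851] [ 0.4995 -0.0472  0.1886]
scene mid 38 [ 0.5057 -0.0685  0.168 ] [ 0.5123 -0.0574  0.1831] [ 0.5199 -0.0471  0.1863]
scene tab 58 [ 0.6124 -0.0638  0.1687] [ 0.622  -0.0542  0.1953] [ 0.6317 -0.0473  0.2137]
scene seam 58 [ 0.59   -0.0681  0.1706] [ 0.5985 -0.0555  0.1849] [ 0.6092 -0.047   0.1902]
side lever 43 [ 0.482  -0.069   0.1682] [ 0.4889 -0.0593  0.1834] [ 0.4992 -0.0475  0.1888]
side mid 29 [ 0.5063 -0.0682  0.168 ] [ 0.5123 -0.0614  0.183 ] [ 0.5199 -0.047   0.1858]
side tab 58 [ 0.6132 -0.0676  0.1768] [ 0.618  -0.0599  0.1958] [ 0.625  -0.0506  0.2117]
side seam 49 [ 0.5901 -0.0687  0.1687] [ 0.5948 -0.0599  0.1819] [ 0.6094 -0.048   0.1877]
```

View pics/g8.png

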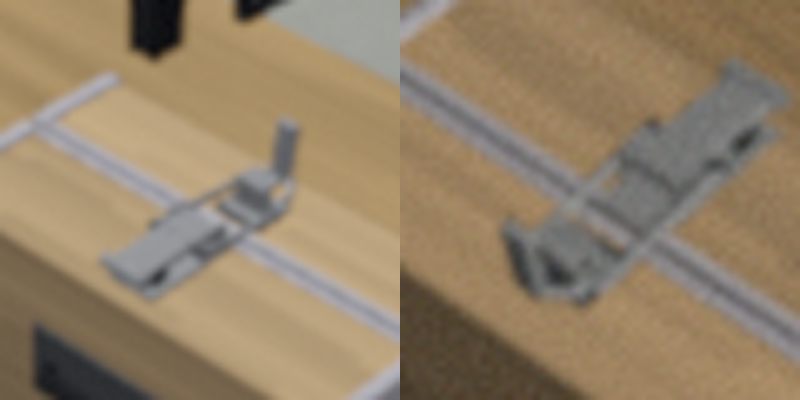

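Run:
```python
from cell import env
import numpy as np
from h import *
for n in("scene","side"):
  for lab,c in(("before",dict(np.load(f"pics/{n}0.npz"))),("now",env.read_camera(n))):
    W=world(c);g=c["frame"].astype(float).mean(2)
    b=(abs(W[...,2]-.165)<.012)&((abs(W[...,1]+.13)<.04)|(abs(W[...,1]-.02)<.04))&(abs(W[...,0]-.56)<.03)
    x=W[b][:,0];v=g[b]
    h=[int(v[(x>=a)&(x<a+.002)].mean()) for a in np.arange(.548,.584,.002)]
    t=(abs(W[...,2]-.165)<.004)&((abs(W[...,1]+.13)<.04)|(abs(W[...,1]-.02)<.04))
    k=(abs(W[...,1]+.058)<.009)&(abs(W[...,2]-.1855)<.003)&(abs(W[...,0]-.6)<.03)
    print(n,lab,h,"lid edge",np.percentile(W[t][:,0],[.5,1,2,98,99,99.5]).round(4),"keeper",np.percentile(W[k][:,0],[5,50,95]).round(4))
```

```text
scene before [120, 117, 117, 116, 120, 128, 134, 123, 105, 108, 94, 101, 118, 127, 132, 127, 124, 125] lid edge [-0.8179 -0.8149  0.0331  0.6369  0.6385  0.6391] keeper [0.5934 0.6016 0.61  ]
scene now [124, 123, 120, 121, 124, 132, 138, 135, 123, 122, 115, 126, 134, 137, 131, 130, 129, 130] lid edge [-0.822  -0.816   0.0357  0.6347  0.6362  0.6369] keeper [0.5904 0.6    0.6217]
side before [146, 145, 144, 145, 143, 147, 150, 152, 154, 151, 139, 136, 138, 145, 151, 155, 159, 156] lid edge [0.4794 0.4803 0.4817 1.6618 1.6664 1.6696] keeper [0.5947 0.6002 0.6071]
side now [156, 156, 156, 155, 154, 158, 160, 165, 167, 161, 160, 161, 162, 169, 170, 171, 168, 166] lid edge [-0.0598  0.4797  0.481   1.662   1.6656  1.6689] keeper [0.5887 0.6021 0.62  ]
```

The latch is closed. The lever lies flat, with its top at z = 0.183 m along its length. The lid has been drawn in about 3 mm, the loop is still under the nose, and the robot is clear.

```bash
python3 -c "
from cell import env
print(env.sign_off())"
```

```text
the job is handed in; nothing more can be done
None
```

The draw latch is closed and the job is handed in. The crossbar was felt bearing on the post (about 9 N) before I let go, the lever then snapped over and lies flat by itself, and the lid was drawn in about 3 mm of its 5 mm gap.

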